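Clamp an insole in the sliding holder

ROBOT

A 6-joint arm with a two-finger parallel gripper is mounted at the origin on a cart in front of the work surface, level with it; the furniture and walls round the work are solid. World frame = base frame: x ahead of the robot, y to its left, z up, the work surface at z = 0. Lengths are in m, angles in rad, forces in N, time in s.
With the tool pointing down it reaches from about 0.3 to 0.775 m from the base axis. Payload 14.6 kg.
Tool frame: the origin (TCP) lies midway between the tips of the shut fingers; the grasp point (between the pads) lies 19 mm behind it; z points along the fingers, y is the line along which they close (so a half turn about z gives the same grasp; the last joint's range is limited). The gripper opens to 94 mm and grips with 3 to 60 N. Pads are 16 mm wide; open, the fingers measure 119 mm over their backs; the gripper's body (75 mm by 177 mm) begins 78 mm behind the grasp point.
Start: joints at [-1.287, 0.3, 1.521, -0, 1.321, -0.067], TCP at [0.189, -0.516, 0.205] pointing down, gripper open.
Joint ranges: [-3.03, 3.03], [-0.79, 2.21], [0.23, 2.52], [-1.04, 4.18], [0, 3.07], [-2.55, 2.55]. Speed limits (rad/s): [2.22, 2.22, 2.57, 3.14, 3.14, 3.14].

INTERFACE

Orientations are given as a rotation vector (axis times angle).
In Python, from station import status, cams, env, nets gives the robot as it stands.
- The arm moves only by the tool move_arm, never from a script. Its arguments are lists of equal length, an entry for each row: "claw": the finger opening in m, from 0 to 0.094; "offset": the shift along the tool's x, y, z in m, a list of three; "dr": the turn, a rotation vector about the tool's x, y, z in degrees, a list of three. In form: {"claw": [claw, ...], "offset": [[dx, dy, dz], ...], "dr": [[ax, ay, az], ...]}. A call has 1 to 20 rows; each row is the pose to reach, as a shift and turn from the pose commanded when the call began, along the tool's axes at that moment; what a row does not reach only later rows make up. A row lasts 1/12 s, in which the tool goes at most 41.7 mm and 7.16 degrees, less where a joint would pass 70% of its speed; a pose out of reach is approached as far as the arm can. A call with a gripper value outside its range is refused whole. The fingers move at their own pace and stop on an object; the grip force is fixed at half the most. Time passes only in rows, so rows that repeat a pose let the fingers close. It gives the time, the measured TCP pose, the force, the opening and the grip force at its end, in the units of the state.
- status.observe(): the state, without advancing time (a new reading comes with each control period).
- cams.read_camera(name): name is "scene" or "top" or "wrist"; returns a dict with "color" (420x560x3 uint8, red, green, blue), "z_map" (420x560 float32, m along the optical axis (not along the pixel's ray), 0 where there is no reading), "fov_y" (degrees; the focal length in pixels is half the picture's height over the tangent of half this angle, whatever the lens; pixels are square), "cx", "cy" (the principal point, pixels), "distortion" ([k1, k2, p1, p2, k3] as OpenCV has them; the pictures are not rectified), "extrinsics" (4x4, takes a point from camera to world coordinates). Camera axes: x right, y up, looking along -z (the intrinsics and any distortion apply to the point x, -y, -z); pixel columns grow to the right and rows downward; lengths in m; the calibration is good to about 2 mm. A picture is of the moment at which its call begins.
- env.job_done(): hands the job in; it is judged then, once.
Trained networks look in a picture, given as the dict that the camera call returned (one of the last four; its "shot" number tells which), for a name from the list of things; names that differ only in an ending like _2 or _b are one class to them, and where a whole thing is asked for, a point or a joint stands for the part that bears it (a point fixed in the world has none). Each returns a list of dicts, best first, with "score" (0 to 1); they miss things now and then, are a little off and sometimes report something else, mostly with a low value. They report only what shows in the picture. A call takes as long as a camera call. They do not tell look-alikes from the thing itself.
- nets.boxes_of(picture, name): "position" ([column, row] in pixels, amid what is visible of it).
- nets.masks_of(picture, name): "pixels" (420x560 bool, what is visible of it) and "position" ([column, row] in pixels, amid what is visible of it).
The state is a dict: "time_s": time; "joints": joint angles; "qvel": joint speeds; "joint_torque": joint torques, N m; "tcp_pos": TCP position; "tcp_rot": TCP orientation; "wrist_force": force on the tool from outside, world axes, zero at the start; "ft_torque": the same for the moment, N m; "gripper_width": finger opening in m; "finger_force": force on a finger pad.
Only numpy, scipy, OpenCV 4.12 (cv2) and the standard library are available. Lean on these libraries where they do the work, as an engineer would, in place of code of your own. Each camera call takes 0.05 s, during which the arm holds its last target. There are 200 camera calls.

TASK

Take the wax tin off the insole holder and stand it upright on the bench beside it. Then slide the toe jaw along by its black post until the insole is held between the jaw and the spring-backed heel stop, with the heel stop pushed back about 3 mm (its spring is 2 N/mm; past 6 mm the insole would buckle), and let go. Do not disturb the primer bottle or the red thread cone.

Things in the scene. Friction and masses are not known exactly. Their poses are not given: they have to be found in the camera images.
- holder: Insole holder fixed to the bench: aluminium bed 100 x 550 x 14 mm. Origin on the bench under it; its y axis is the slide direction, from toe jaw (-y) to heel stop (+y). Bed spans y -285 to 265 mm, x -50 to 50 mm; top at z = 14 mm. Two steel side rails 10 mm high, 68 mm apart inside, run from y = -60 to 155 mm.
- stop_zone (a point): Fixed point on the bed's top at holder y = 200 mm. The blue adjuster with the orange, black-faced heel stop (58 mm wide, 23 mm high) is locked at an unknown place: the stop's face lies 0 to 30 mm from this point towards the jaw and is not reported. The stop gives by 2 N per mm from its first touch, 12 mm at most, away from the jaw.
- jaw (a joint): Travel of the toe jaw along the holder's +y, 0 to 0.19 m; 0 is farthest from the heel stop. It drags with a steady 9 N while it moves and, let go, stays put against anything less. The black face of its red toe plate (60 mm wide, 1.5 to 27.5 mm above the bed) lies at holder y = -190 mm + travel.
- jaw_grip (a point): Grip point on the axis of the jaw's upright black square post (24 x 24 mm, sides along the holder's x and y, from 13 to 61 mm above the bed), 44 mm above the bed. The carriage plate below reaches 13 mm above the bed, 35 mm ahead of and 33 mm behind the axis; the toe plate's face is 50 mm ahead of the axis.
- insole: Red foam insole, stiff, 62 x 225 x 8 mm, 18 g, lying flat and loose on the bed between the side rails, its length along the holder's y; origin at the middle of its underside, its ends at 112 mm either way along its own y. It slides easily on the bed when the jaw pushes it, and lies short of the heel stop at first.
- tin: Round cream-coloured wax tin, 60 mm diameter, 25 mm high, 60 to 130 g, standing on the bed between jaw and insole; origin at the centre of its underside, z up. There is free bench to the right of the holder, about x = 0.47, y = -0.38.
- bottle: White primer squeeze bottle with a blue spout, 49 mm diameter, 150 mm high, standing loose on the bench at the right; origin at the centre of its underside.
- thread: Red thread cone, 50 mm diameter, 68 mm high, standing loose on the bench behind the holder; origin at the centre of its underside.
Things that resemble listed ones, but are neither listed nor needed, are in the scene too. There is more than one size of the tin; the job needs the smaller.

How it is judged:
By the outcome, as a careful person would: the job done as asked, in the order asked, and still so for the second after the job is handed in, with the robot touching nothing.
It also fails if it takes over 72 s, if anything falls off the work surface, if the arm or the gripper's body presses on something with over 40 N, if the wrist force passes 120 N, or if a joint passes its speed limit or range.

## Working session

There is one attempt and no reset: what is moved stays moved. The work goes in short steps, Python scripts to look and compute and a tool call to move; the robot and the scene stay as the last step left them, time stands still between calls to the robot, and variables do not carry over. Pictures are saved under pics/ and viewed, at most 10 in all, crops included, and the job is handed in when it is done.

Besides the shell and the picture viewer there is one more tool, called as a command line: name --argument value ..., lists and objects as JSON in quotes. move_arm: Moves the arm, as the interface text tells. Its arguments: {"type":"object","properties":{"claw":{"type":"array","items":{"type":"number"}},"offset":{"type":"array","items":{"type":"array","items":{"type":"number"}}},"dr":{"type":"array","items":{"type":"array","items":{"type":"number"}}}},"required":["claw","offset","dr"]}

```bash
mkdir -p pics; cat > h.py <<'E'
import numpy as np, cv2
from station import status, cams, env, nets
def K(p):
    f=210/np.tan(np.radians(p["fov_y"])/2)
    return np.array([[f,0,p["cx"]],[0,f,p["cy"]],[0,0,1.]])
def w(p,px,z=None):
    """world points of pixels; by depth map, or on plane z"""
    px=np.atleast_2d(np.array(px,float))
    n=cv2.undistortPoints(px[:,None],K(p),np.array(p["distortion"]))[:,0]
    d=np.c_[n[:,0],-n[:,1],-np.ones(len(n))]
    E=np.array(p["extrinsics"]); D=d@E[:3,:3].T
    if z is None:
        s=p["z_map"][px[:,1].round().astype(int),px[:,0].round().astype(int)]
    else: s=(z-E[2,3])/D[:,2]
    return E[:3,3]+D*s[:,None]
def proj(p,P):
    E=np.array(p["extrinsics"]);c=(np.atleast_2d(P)-E[:3,3])@E[:3,:3]
    c=c*[1,-1,-1]
    return cv2.projectPoints(c,np.zeros(3),np.zeros(3),K(p),np.array(p["distortion"]))[0][:,0]
def save(p,n,crop=None,s=1):
    im=p["color"][...,::-1]
    if crop: im=im[crop[1]:crop[3],crop[0]:crop[2]]
    cv2.imwrite("pics/"+n,cv2.resize(im,None,fx=s,fy=s,interpolation=cv2.INTER_CUBIC))
E
python3 - <<'E'
from h import *
np.set_printoptions(precision=4,suppress=True)
s=status.observe();print({k:s[k] for k in("time_s","tcp_pos","tcp_rot","wrist_force","gripper_width")})
for c in("top","scene"):
    p=cams.read_camera(c);save(p,c+"0.png",s=1.4)
    for n in("tin","jaw","jaw_grip","insole","holder","bottle","thread"):
        for m in nets.masks_of(p,n)[:5]:
            q=np.argwhere(m["pixels"])[:,::-1]
            if len(q)==0: continue
            P=w(p,q);P=P[p["z_map"][q[:,1],q[:,0]]>0]
            print(c,n,round(m["score"],2),np.round(m["position"]),len(q),np.median(P,0),np.percentile(P,2,axis=0),np.percentile(P,98,axis=0))
E
```

```text
{'time_s': 0.0, 'tcp_pos': array([ 0.1889, -0.5163,  0.2049]), 'tcp_rot': array([-3.0923, -0.548 ,  0.0002]), 'wrist_force': array([ 0.8282,  0.5273, -0.9125]), 'gripper_width': 0.09379878329501604}
top tin 0.79 [294. 263.] 536 [ 0.439  -0.1336  0.0321] [ 0.4056 -0.1705  0.0024] [ 0.4757 -0.0969  0.0383]
top tin 0.52 [284. 212.] 297 [ 0.5796 -0.0989  0.0384] [ 0.555  -0.1262  0.0328] [ 0.6073 -0.0713  0.0442]
top jaw 0.72 [312. 198.] 479 [ 0.6118 -0.1793  0.0297] [ 0.5795 -0.2206  0.015 ] [ 0.6466 -0.1385  0.0779]
top jaw_grip 0.82 [316. 205.] 500 [ 0.6114 -0.1801  0.0294] [ 0.5791 -0.2208  0.015 ] [ 0.6472 -0.1413  0.0776]
top jaw_grip 0.6 [284. 212.] 293 [ 0.5796 -0.0991  0.0384] [ 0.555  -0.1267  0.03  ] [ 0.6072 -0.0742  0.0442]
top insole 0.7 [241. 228.] 1092 [0.5292 0.0429 0.0213] [ 0.4796 -0.0436  0.0146] [0.5768 0.146  0.0275]
top holder 0.82 [251. 232.] 4180 [ 0.5379 -0.0029  0.0157] [ 0.4221 -0.2355  0.0071] [0.6583 0.266  0.0532]
top bottle 0.68 [389. 184.] 337 [ 0.6657 -0.4123  0.0922] [ 0.6486 -0.447  -0.    ] [ 0.6919 -0.3972  0.1362]
top thread 0.68 [246. 164.] 227 [0.
[... 348 characters left out ...]
.5542 -0.1304  0.0147] [ 0.6112 -0.073   0.0429]
scene jaw 0.84 [252. 247.] 602 [ 0.6226 -0.1907  0.03  ] [ 0.58   -0.2269  0.0177] [ 0.6496 -0.1426  0.077 ]
scene insole 0.7 [284. 190.] 828 [0.5328 0.0353 0.0212] [ 0.4854 -0.0449  0.017 ] [0.5764 0.1443 0.0257]
scene insole 0.52 [271. 214.] 3633 [ 0.5708 -0.0552  0.0154] [ 0.4346 -0.2438  0.005 ] [0.6666 0.2526 0.0679]
scene holder 0.97 [272. 215.] 3470 [ 0.578  -0.0559  0.0156] [ 0.4368 -0.2444  0.0073] [0.666  0.2456 0.0694]
scene holder 0.61 [263. 224.] 331 [ 0.5869 -0.1051  0.0378] [ 0.5571 -0.1304  0.0181] [ 0.6112 -0.0768  0.0429]
scene thread 0.84 [324. 229.] 290 [0.734  0.0041 0.0466] [ 0.7096 -0.0079  0.001 ] [0.7498 0.0312 0.0681]
```

View pics/top0.png

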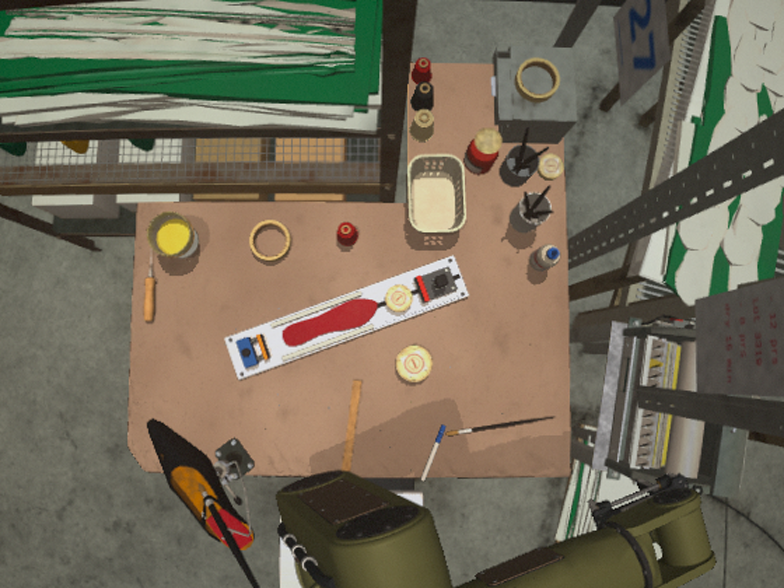

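```bash
python3 - <<'E'
from h import *
p=cams.read_camera("top");save(p,"crop1.png",(190,160,350,280),5)
np.set_printoptions(precision=4,suppress=True)
# holder axis: insole mask and holder mask minAreaRect, tin top & post top
for n,zl,zh in(("insole",.016,.03),("holder",.010,.018),("tin",.035,.045),("jaw_grip",.065,.09)):
    for m in nets.masks_of(p,n)[:2]:
        q=np.argwhere(m["pixels"])[:,::-1];P=w(p,q)
        P=P[(P[:,2]>zl)&(P[:,2]<zh)]
        if len(P)<5: continue
        r=cv2.minAreaRect(P[:,:2].astype(np.float32)*1000)
        print(n,m["score"],len(P),r,np.median(P[:,2]))
E
```

```text
insole 0.73 1053 ((526.6701049804688, 50.57279968261719), (60.5931282043457, 217.4035186767578), 21.449914932250977) 0.021231367899161357
holder 0.81 2252 ((539.2819213867188, 15.740142822265625), (100.45599365234375, 547.9342041015625), 20.803354263305664) 0.013833275396070044
tin 0.74 96 ((434.1518859863281, -132.8508758544922), (67.80497741699219, 70.13961791992188), 4.813226222991943) 0.03629580094594498
tin 0.68 251 ((581.8662109375, -99.68929290771484), (54.40548324584961, 57.21503448486328), 45.018341064453125) 0.038699805569654355
jaw_grip 0.97 65 ((616.657470703125, -189.80532836914062), (23.774656295776367, 23.61077308654785), 21.236766815185547) 0.0744952221384072
```

View pics/crop1.png

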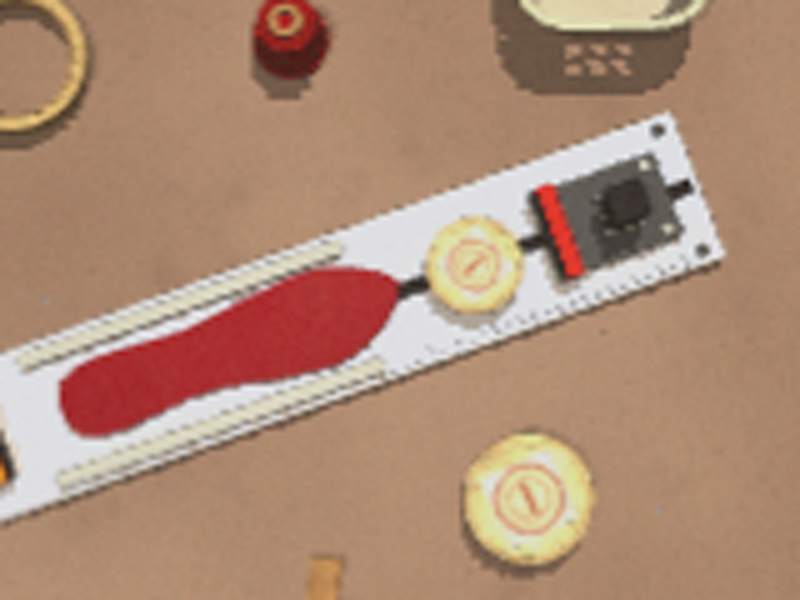

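Tin candidates in the top view: the small tin on the bed at (284,212), the big tin on the bench at (295,260), and background lids at (348,100) and (393,118). I choose (284,212): it is the one standing on the bed between jaw and insole, with its top at z≈39 mm. The close crop confirms this.

```bash
cat >> h.py <<'E'
from scipy.spatial.transform import Rotation as R
def off(t):
    s=status.observe();r=R.from_rotvec(s["tcp_rot"])
    print("tcp",s["tcp_pos"].round(4),"off",(r.inv().apply(np.array(t)-s["tcp_pos"])*1000).round(1),"xaxis deg",np.degrees(np.arctan2(*r.as_matrix()[[1,0],0])).round(2))
E
python3 -c "
from h import *
off([.5815,-.0996,.130])"
```

```text
tcp [ 0.189  -0.5165  0.2054] off [ 511.9 -256.6   75.4] xaxis deg 20.1
```

move_arm --claw '[0.094,0.094,0.094,0.094,0.094,0.094,0.094,0.094,0.094,0.094,0.094,0.094,0.094,0.094,0.094,0.094,0.094,0.094,0.094,0.094]' --offset '[[0.512,-0.257,0],[0.512,-0.257,0],[0.512,-0.257,0],[0.512,-0.257,0],[0.512,-0.257,0],[0.512,-0.257,0],[0.512,-0.257,0],[0.512,-0.257,0],[0.512,-0.257,0],[0.512,-0.257,0],[0.512,-0.257,0],[0.512,-0.257,0],[0.512,-0.257,0],[0.512,-0.257,0],[0.512,-0.257,0.05],[0.512,-0.257,0.075],[0.512,-0.257,0.075],[0.512,-0.257,0.075],[0.512,-0.257,0.075],[0.512,-0.257,0.075]]' --dr '[[0,0,-90],[0,0,-90],[0,0,-90],[0,0,-90],[0,0,-90],[0,0,-90],[0,0,-90],[0,0,-90],[0,0,-90],[0,0,-90],[0,0,-90],[0,0,-90],[0,0,-90],[0,0,-90],[0,0,-90],[0,0,-90],[0,0,-90],[0,0,-90],[0,0,-90],[0,0,-90]]'

```text
time_s: 2.72
tcp_pos: [0.5824, -0.0998, 0.1331]
tcp_rot: [1.798, 2.572, 0.002]
wrist_force: [-1.0, -1.2, -0.4]
gripper_width: 0.0939
finger_force: 0.0
```

```bash
python3 - <<'E'
from h import *
np.set_printoptions(precision=4,suppress=True)
p=cams.read_camera("wrist");save(p,"w1.png",s=1.3)
for n in("tin","jaw_grip"):
  for m in nets.masks_of(p,n)[:2]:
    q=np.argwhere(m["pixels"])[:,::-1];P=w(p,q)
    lo,hi=(.034,.046) if n=="tin" else (.065,.085)
    P=P[(P[:,2]>lo)&(P[:,2]<hi)]
    if len(P)>5:print(n,m["score"],len(P),cv2.minEnclosingCircle(P[:,:2].astype(np.float32)*1000),np.median(P,0))
off([.5815,-.0996,.017]);print(status.observe()["wrist_force"])
E
```

```text
tin 0.71 4644 ((580.012451171875, -101.37159729003906), 30.23699378967285) [ 0.5793 -0.0998  0.0389]
tin 0.66 715 ((437.6568603515625, -135.78672790527344), 36.60647201538086) [ 0.439  -0.1355  0.0342]
jaw_grip 0.97 1001 ((615.0977172851562, -191.202880859375), 15.310261726379395) [ 0.6146 -0.1876  0.0749]
tcp [ 0.582  -0.0995  0.1321] off [  0.3  -0.7 115.1] xaxis deg 110.08
[-0.9447  0.1737 -1.1554]
```

View pics/w1.png

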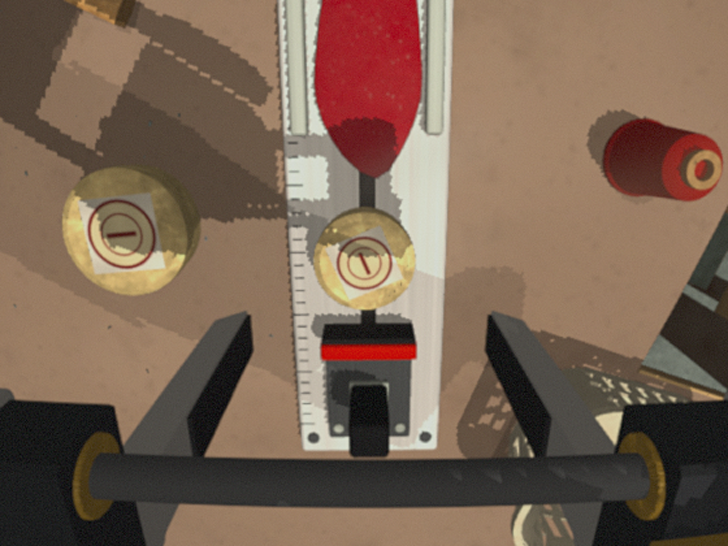

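The wrist view shows the small tin centred at (364,260), with clear bed on both sides for the fingers and the post behind it. Descending to it.

move_arm --claw '[0.094,0.094,0.094,0.094,0.094,0.094,0.03,0.03,0.03,0.03,0.03,0.03,0.03,0.03,0.03,0.03,0.03,0.03]' --offset '[[0,-0.001,0.04],[0,-0.001,0.08],[0,-0.001,0.1],[0,-0.001,0.112],[0,-0.001,0.112],[0,-0.001,0.112],[0,-0.001,0.112],[0,-0.001,0.112],[0,-0.001,0.112],[0,-0.001,0.112],[0,-0.001,0.112],[0,-0.001,0.112],[0,-0.001,0.112],[0,-0.001,0.112],[0,-0.001,0.112],[0,-0.001,0.112],[0,-0.001,0.112],[0,-0.001,0.112]]' --dr '[[0,0,0],[0,0,0],[0,0,0],[0,0,0],[0,0,0],[0,0,0],[0,0,0],[0,0,0],[0,0,0],[0,0,0],[0,0,0],[0,0,0],[0,0,0],[0,0,0],[0,0,0],[0,0,0],[0,0,0],[0,0,0]]'

```text
time_s: 4.37
tcp_pos: [0.5807, -0.0996, 0.0188]
tcp_rot: [1.799, 2.575, 0.0]
wrist_force: [-1.7, 0.5, 5.4]
gripper_width: 0.0597
finger_force: 30.0
```

move_arm --claw '[0.03,0.03,0.03,0.03,0.03,0.03,0.03,0.03,0.03,0.03,0.03,0.03,0.03,0.03,0.03,0.03,0.03,0.03,0.03,0.03]' --offset '[[0,0,-0.015],[0,0,-0.04],[0,0,-0.07],[0,0,-0.1],[0,0,-0.1],[-0.022,-0.02,-0.1],[-0.045,-0.04,-0.1],[-0.068,-0.06,-0.1],[-0.09,-0.08,-0.1],[-0.112,-0.1,-0.1],[-0.135,-0.12,-0.1],[-0.157,-0.14,-0.1],[-0.18,-0.16,-0.1],[-0.202,-0.18,-0.1],[-0.225,-0.2,-0.1],[-0.225,-0.2,-0.1],[-0.225,-0.2,-0.07],[-0.225,-0.2,-0.045],[-0.225,-0.2,-0.025],[-0.225,-0.2,-0.025]]' --dr '[[0,0,0],[0,0,0],[0,0,0],[0,0,0],[0,0,0],[0,0,0],[0,0,0],[0,0,0],[0,0,0],[0,0,0],[0,0,0],[0,0,0],[0,0,0],[0,0,0],[0,0,0],[0,0,0],[0,0,0],[0,0,0],[0,0,0],[0,0,0]]'

```text
time_s: 6.03
tcp_pos: [0.4683, -0.3776, 0.0386]
tcp_rot: [-1.795, -2.569, -0.002]
wrist_force: [0.3, 0.4, -0.7]
gripper_width: 0.0596
finger_force: 30.0
```

```bash
python3 - <<'E'
from h import *
off([.47,-.38,.004]);s=status.observe();print(s["wrist_force"],s["gripper_width"])
p=cams.read_camera("top");save(p,"t2.png",(190,140,430,320),3)
E
```

```text
tcp [ 0.4683 -0.3776  0.0386] off [-3.1  0.9 34.6] xaxis deg 110.1
[ 0.26894567  0.35366138 -0.71638049] 0.05957087075744097
```

View pics/t2.png

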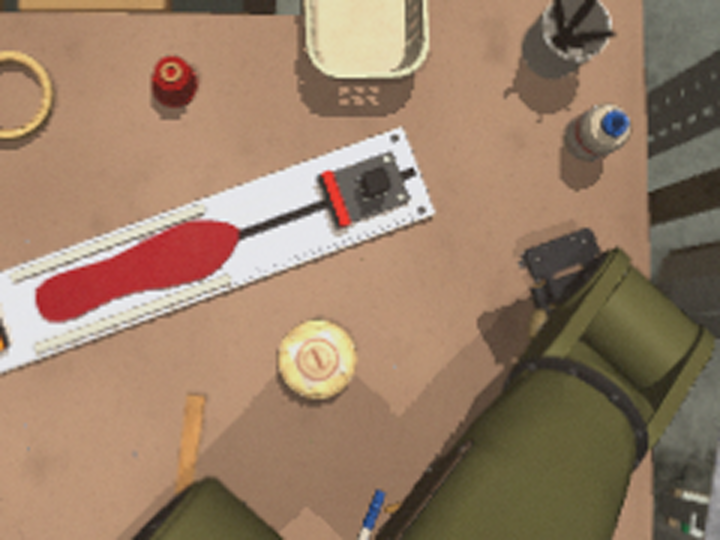

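The tin is off the bed, the other things are undisturbed, and the bench below is free. Lowering it.

move_arm --claw '[0.03,0.03,0.03,0.03,0.03]' --offset '[[0,0,0.012],[0,0,0.024],[0,0,0.032],[0,0,0.032],[0,0,0.032]]' --dr '[[0,0,0],[0,0,0],[0,0,0],[0,0,0],[0,0,0]]'

```text
time_s: 6.5
tcp_pos: [0.47, -0.3795, 0.0112]
tcp_rot: [-1.799, -2.575, -0.0]
wrist_force: [-0.4, 0.2, -0.5]
gripper_width: 0.0595
finger_force: 30.0
```

move_arm --claw '[0.03,0.03,0.03,0.03,0.03,0.03]' --offset '[[0,0,0.003],[0,0,0.005],[0,0,0.0055],[0,0,0.006],[0,0,0.0065],[0,0,0.0065]]' --dr '[[0,0,0],[0,0,0],[0,0,0],[0,0,0],[0,0,0],[0,0,0]]'

```text
time_s: 7.0
tcp_pos: [0.4701, -0.3796, 0.005]
tcp_rot: [1.8, 2.575, -0.0]
wrist_force: [0.7, -0.0, -1.2]
gripper_width: 0.0597
finger_force: 30.0
```

move_arm --claw '[0.03,0.03,0.03]' --offset '[[0,0,0.0005],[0,0,0.001],[0,0,0.001]]' --dr '[[0,0,0],[0,0,0],[0,0,0]]'

```text
time_s: 7.25
tcp_pos: [0.4702, -0.3796, 0.0048]
tcp_rot: [1.799, 2.575, -0.0]
wrist_force: [-3.2, 2.7, 8.0]
gripper_width: 0.0592
finger_force: 30.0
```

move_arm --claw '[0.094,0.094,0.094,0.094,0.094,0.094,0.094,0.094,0.094,0.094,0.094,0.094,0.094,0.094]' --offset '[[0,0,0],[0,0,0],[0,0,0],[0,0,0],[0,0,0],[0,0,0],[0,0,-0.02],[0,0,-0.05],[0,0,-0.09],[0,0,-0.13],[0,0,-0.16],[0,0,-0.16],[0,0,-0.16],[0,0,-0.16]]' --dr '[[0,0,0],[0,0,0],[0,0,0],[0,0,0],[0,0,0],[0,0,0],[0,0,0],[0,0,0],[0,0,0],[0,0,0],[0,0,0],[0,0,0],[0,0,0],[0,0,0]]'

```text
time_s: 8.42
tcp_pos: [0.4697, -0.3793, 0.1629]
tcp_rot: [-1.799, -2.574, -0.0]
wrist_force: [-0.2, 0.1, -0.5]
gripper_width: 0.0941
finger_force: 0.0
```

```bash
python3 - <<'E'
from h import *
np.set_printoptions(precision=4,suppress=True)
off([.616,-.1895,.16]);s=status.observe();print(s["wrist_force"],s["gripper_width"])
p=cams.read_camera("top")
for n,lo,hi in(("tin",.018,.03),("holder",.01,.018)):
  for m in nets.masks_of(p,n):
    q=np.argwhere(m["pixels"])[:,::-1];P=w(p,q);P=P[(P[:,2]>lo)&(P[:,2]<hi)]
    if len(P)>9:print(n,m["score"],len(P),np.median(P,0),cv2.minAreaRect(P[:,:2].astype(np.float32)*1000))
p=cams.read_camera("wrist");save(p,"w2.png")
E
```

```text
tcp [ 0.4697 -0.3793  0.1629] off [128.  202.6   2.9] xaxis deg 110.09
[-0.2491  0.1323 -0.5175] 0.09412415677433858
tin 0.57 211 [ 0.474  -0.3756  0.0244] ((474.4439392089844, -375.6160888671875), (42.532997131347656, 56.528358459472656), 41.41715621948242)
holder 0.72 2663 [ 0.5498 -0.0462  0.0139] ((539.1756591796875, 15.35693359375), (100.73737335205078, 549.0913696289062), 20.740495681762695)
```

View pics/w2.png

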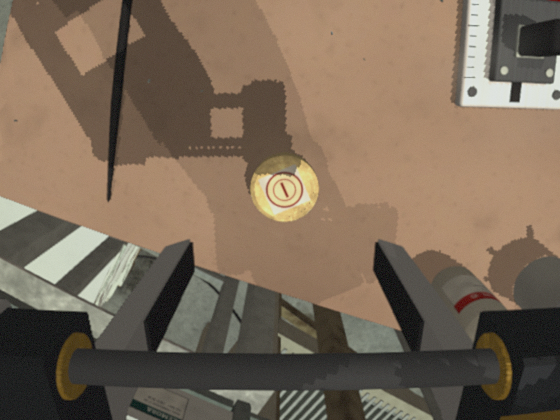

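The wrist view shows the tin upright on the bench at (285,188), with the bottle untouched at (465,290). Going to above the post, turning to grip along the slide direction.

move_arm --claw '[0.05,0.05,0.05,0.05,0.05,0.05,0.05,0.05,0.05,0.05,0.05,0.05,0.05,0.05,0.05,0.05,0.05]' --offset '[[0.03,0.045,0],[0.055,0.085,0],[0.08,0.125,0],[0.1,0.16,0],[0.128,0.2025,0],[0.128,0.2025,0],[0.128,0.2025,0],[0.128,0.2025,0],[0.128,0.2025,0],[0.128,0.2025,0],[0.128,0.2025,0],[0.128,0.2025,0],[0.128,0.2025,0],[0.128,0.2025,0.01],[0.128,0.2025,0.02],[0.128,0.2025,0.02],[0.128,0.2025,0.02]]' --dr '[[0,0,7],[0,0,14],[0,0,21],[0,0,28],[0,0,35],[0,0,42],[0,0,49],[0,0,56],[0,0,63],[0,0,70],[0,0,77],[0,0,84],[0,0,89.3],[0,0,89.3],[0,0,89.3],[0,0,89.3],[0,0,89.3]]'

```text
time_s: 10.03
tcp_pos: [0.6157, -0.1896, 0.1425]
tcp_rot: [-3.088, -0.57, 0.003]
wrist_force: [0.4, 0.1, -0.7]
gripper_width: 0.0502
finger_force: 0.0
```

```bash
python3 - <<'E'
from h import *
np.set_printoptions(precision=4,suppress=True)
off([.616,-.1895,.042]);s=status.observe();print(s["wrist_force"],s["gripper_width"])
p=cams.read_camera("wrist");save(p,"w3.png",s=1.3)
for n in("jaw_grip",):
  for m in nets.masks_of(p,n)[:2]:
    q=np.argwhere(m["pixels"])[:,::-1];P=w(p,q);P=P[(P[:,2]>.071)&(P[:,2]<.079)]
    if len(P)>5:print(n,m["score"],len(P),cv2.minAreaRect(P[:,:2].astype(np.float32)*1000),np.median(P,0))
E
```

```text
tcp [ 0.6157 -0.1896  0.1425] off [  0.5   0.2 100.5] xaxis deg 20.93
[ 0.4192  0.1233 -0.7434] 0.0501915861867402
jaw_grip 0.67 1099 ((616.389892578125, -192.0807342529297), (23.179414749145508, 23.241260528564453), 21.64480209350586) [ 0.6172 -0.1919  0.0749]
```

View pics/w3.png

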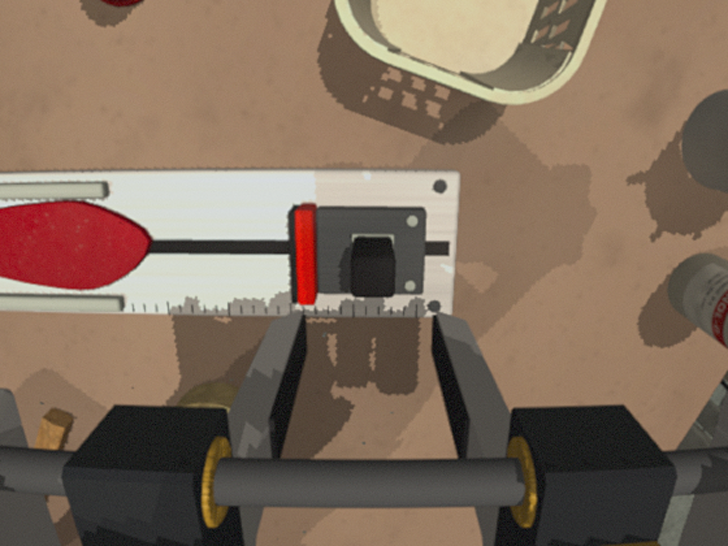

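The post is at (373,265) in line between the fingers, and the front finger will fit between post and toe plate (plate at column 305). Descending and gripping.

move_arm --claw '[0.05,0.05,0.05,0.05,0.05,0.05,0.05,0.015,0.015,0.015,0.015,0.015,0.015,0.015,0.015,0.015]' --offset '[[0,0.001,0.03],[0,0.001,0.05],[0,0.001,0.065],[0,0.001,0.08],[0,0.001,0.09],[0,0.001,0.1],[0,0.001,0.1],[0,0.001,0.1],[0,0.001,0.1],[0,0.001,0.1],[0,0.001,0.1],[0,0.001,0.1],[0,0.001,0.1],[0,0.001,0.1],[0,0.001,0.1],[0,0.001,0.1]]' --dr '[[0,0,0],[0,0,0],[0,0,0],[0,0,0],[0,0,0],[0,0,0],[0,0,0],[0,0,0],[0,0,0],[0,0,0],[0,0,0],[0,0,0],[0,0,0],[0,0,0],[0,0,0],[0,0,0]]'

```text
time_s: 11.47
tcp_pos: [0.617, -0.1909, 0.0447]
tcp_rot: [3.089, 0.567, 0.002]
wrist_force: [-0.1, -1.2, 5.8]
gripper_width: 0.0237
finger_force: 30.0
```

```bash
python3 - <<'E'
from h import *
off([.616,-.1895,.042]);s=status.observe();print(s["wrist_force"],s["gripper_width"],s["ft_torque"])
E
```

```text
tcp [ 0.617  -0.1909  0.0447] off [-0.4 -1.7  2.7] xaxis deg 20.79
[-0.09901717 -1.19430249  5.83443686] 0.023705796325328883 [-0.10305831  0.10129354 -0.11163803]
```

move_arm --claw '[0.015,0.015,0.015,0.015,0.015,0.015,0.015,0.015,0.015,0.015,0.015,0.015,0.015,0.015,0.015,0.015,0.015,0.015,0.015,0.015]' --offset '[[0,-0.003,0],[0,-0.008,0],[0,-0.014,0],[0,-0.021,0],[0,-0.028,0],[0,-0.035,0],[0,-0.042,0],[0,-0.049,0],[0,-0.056,0],[0,-0.062,0],[0,-0.068,0],[0,-0.074,0],[0,-0.079,0],[0,-0.084,0],[0,-0.088,0],[0,-0.092,0],[0,-0.096,0],[0,-0.1,0],[0,-0.104,0],[0,-0.108,0]]' --dr '[[0,0,0],[0,0,0],[0,0,0],[0,0,0],[0,0,0],[0,0,0],[0,0,0],[0,0,0],[0,0,0],[0,0,0],[0,0,0],[0,0,0],[0,0,0],[0,0,0],[0,0,0],[0,0,0],[0,0,0],[0,0,0],[0,0,0],[0,0,0]]'

```text
time_s: 13.13
tcp_pos: [0.5794, -0.0906, 0.0447]
tcp_rot: [3.088, 0.566, 0.005]
wrist_force: [7.2, -7.9, -0.5]
gripper_width: 0.0233
finger_force: 30.0
```

```bash
cat >> h.py <<'E'
O=np.array([.5356,.0250]);th=np.radians(20.8);U=np.array([-np.sin(th),np.cos(th)]);X=np.array([np.cos(th),np.sin(th)])
def hf():
    s=status.observe();d=s["tcp_pos"][:2]-O
    print("t",s["time_s"],"post y %.2f x %.2f mm"%(d@U*1e3,d@X*1e3),"Fy %.2f Fx %.2f Fz %.2f"%(s["wrist_force"][:2]@U,s["wrist_force"][:2]@X,s["wrist_force"][2]))
E
python3 - <<'E'
from h import *
hf()
p=cams.read_camera("top");save(p,"t3.png",(140,170,340,290),4)
# orange heel stop: hsv among points on bed
hsv=cv2.cvtColor(p["color"],cv2.COLOR_RGB2HSV)
q=np.argwhere((hsv[...,1]>90))[:,::-1];P=w(p,q);d=P[:,:2]-O;y=d@U*1e3;x=d@X*1e3;h=hsv[q[:,1],q[:,0],0]
for nm,k,r in(("orange",(h>8)&(h<22),(150,260)),("red",(h<5)|(h>174),(-150,200))):
    k=k&(abs(x)<40)&(y>r[0])&(y<r[1])&(P[:,2]>.012);print(nm,k.sum(),np.percentile(y[k],[0,3,50,97,100]),np.percentile(x[k],[2,98]),np.median(P[k,2]))
E
```

```text
t 13.1333 post y -123.59 x -0.10 mm Fy -9.91 Fx 3.91 Fz -0.45
orange 65 [179.04523807 179.65044094 184.2706904  191.18252689 191.86319276] [-25.84575454  27.91047889] 0.0363074134703556
red 886 [-35.39986035 -27.15413473  50.20739785 140.37402381 149.05071813] [-22.25271364  26.97046557] 0.021169468636793254
```

View pics/t3.png

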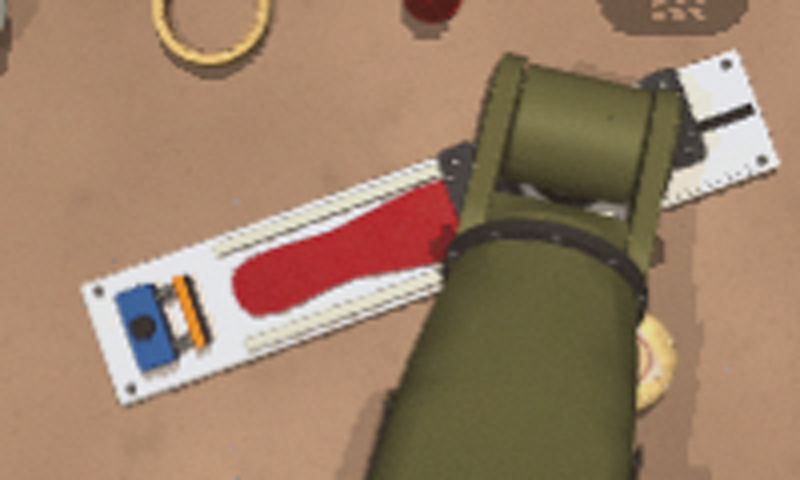

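The insole is being pushed along (heel at (235,285) in the crop). The stop's orange plate is at (190,312), so about 25 mm is left before touch.

move_arm --claw '[0.015,0.015,0.015,0.015,0.015,0.015,0.015,0.015,0.015,0.015]' --offset '[[0,-0.002,0],[0,-0.004,0],[0,-0.006,0],[0,-0.008,0],[0,-0.01,0],[0,-0.012,0],[0,-0.014,0],[0,-0.015,0],[0,-0.016,0],[0,-0.017,0]]' --dr '[[0,0,0],[0,0,0],[0,0,0],[0,0,0],[0,0,0],[0,0,0],[0,0,0],[0,0,0],[0,0,0],[0,0,0]]'

```text
time_s: 14.02
tcp_pos: [0.5735, -0.0747, 0.0447]
tcp_rot: [3.088, 0.566, 0.005]
wrist_force: [7.8, -6.9, 0.0]
gripper_width: 0.024
finger_force: 30.0
```

```bash
cat > m.py <<'E'
from h import *
hf()
p=cams.read_camera("top")
hsv=cv2.cvtColor(p["color"],cv2.COLOR_RGB2HSV)
q=np.argwhere((hsv[...,1]>90))[:,::-1];P=w(p,q,.030);d=P[:,:2]-O;y=d@U*1e3;x=d@X*1e3;h=hsv[q[:,1],q[:,0],0]
k=(h>8)&(h<22)&(abs(x)<30)&(y>150)&(y<260);print("orange",k.sum(),y[k].mean().round(2),np.percentile(y[k],[0,5,95]))
P=w(p,q,.022);y=(P[:,:2]-O)@U*1e3
k=((h<5)|(h>174))&(abs(x)<40)&(y>50)&(y<200);print("insole end",np.percentile(y[k],[99,100]))
E
python3 m.py
```

```text
t 14.0167 post y -106.69 x -0.02 mm Fy -9.18 Fx 4.83 Fz 0.03
orange 64 185.53 [180.0735748  180.81652297 190.12971718]
insole end [163.35021827 165.56701263]
```

move_arm --claw '[0.015,0.015,0.015,0.015,0.015]' --offset '[[0,-0.001,0],[0,-0.002,0],[0,-0.003,0],[0,-0.004,0],[0,-0.005,0]]' --dr '[[0,0,0],[0,0,0],[0,0,0],[0,0,0],[0,0,0]]'

```text
time_s: 14.48
tcp_pos: [0.5717, -0.0701, 0.0447]
tcp_rot: [3.088, 0.566, 0.005]
wrist_force: [7.5, -6.6, 1.4]
gripper_width: 0.0238
finger_force: 30.0
```

```bash
python3 m.py
```

```text
t 14.4833 post y -101.72 x 0.02 mm Fy -8.81 Fx 4.66 Fz 1.41
orange 66 185.37 [179.92069833 180.4546542  190.11429552]
insole end [167.71540715 170.56004417]
```

move_arm --claw '[0.015,0.015]' --offset '[[0,-0.001,0],[0,-0.002,0]]' --dr '[[0,0,0],[0,0,0]]'

```text
time_s: 14.7
tcp_pos: [0.571, -0.0682, 0.0447]
tcp_rot: [3.088, 0.566, 0.005]
wrist_force: [7.7, -6.6, 1.5]
gripper_width: 0.0235
finger_force: 30.0
```

```bash
python3 m.py
```

```text
t 14.7 post y -99.72 x 0.00 mm Fy -8.89 Fx 4.84 Fz 1.47
orange 65 185.45 [179.92069833 180.67721026 190.12200635]
insole end [169.98240448 172.46119853]
```

move_arm --claw '[0.015,0.015]' --offset '[[0,-0.001,0],[0,-0.002,0]]' --dr '[[0,0,0],[0,0,0]]'

```text
time_s: 14.92
tcp_pos: [0.5703, -0.0663, 0.0447]
tcp_rot: [3.088, 0.566, 0.005]
wrist_force: [8.1, -6.4, 0.7]
gripper_width: 0.0238
finger_force: 30.0
```

```bash
python3 m.py
```

```text
t 14.9167 post y -97.73 x 0.04 mm Fy -8.88 Fx 5.27 Fz 0.69
orange 65 185.45 [180.0735748  180.67721026 190.12200635]
insole end [173.38456928 175.55235622]
```

move_arm --claw '[0.015,0.015]' --offset '[[0,-0.0005,0],[0,-0.001,0]]' --dr '[[0,0,0],[0,0,0]]'

```text
time_s: 15.13
tcp_pos: [0.57, -0.0654, 0.0447]
tcp_rot: [3.088, 0.566, 0.005]
wrist_force: [7.4, -7.1, 0.7]
gripper_width: 0.024
finger_force: 30.0
```

```bash
python3 m.py
```

```text
t 15.1333 post y -96.74 x 0.03 mm Fy -9.29 Fx 4.41 Fz 0.69
orange 63 185.62 [180.39020689 180.95910998 190.13742801]
insole end [174.74000074 177.45404616]
```

move_arm --claw '[0.015,0.015]' --offset '[[0,-0.0005,0],[0,-0.001,0]]' --dr '[[0,0,0],[0,0,0]]'

```text
time_s: 15.35
tcp_pos: [0.5696, -0.0645, 0.0446]
tcp_rot: [3.088, 0.566, 0.005]
wrist_force: [7.9, -7.6, 0.1]
gripper_width: 0.0236
finger_force: 30.0
```

```bash
python3 m.py
```

```text
t 15.35 post y -95.77 x -0.01 mm Fy -9.90 Fx 4.65 Fz 0.05
orange 62 185.88 [180.79406669 181.26214281 190.42601534]
insole end [175.7354176  178.48402983]
```

move_arm --claw '[0.015,0.015,0.015]' --offset '[[0,-0.0005,0],[0,-0.001,0],[0,-0.0015,0]]' --dr '[[0,0,0],[0,0,0],[0,0,0]]'

```text
time_s: 15.65
tcp_pos: [0.5692, -0.0633, 0.0447]
tcp_rot: [3.088, 0.566, 0.005]
wrist_force: [9.5, -9.2, -0.1]
gripper_width: 0.0238
finger_force: 30.0
```

```bash
python3 m.py
```

```text
t 15.65 post y -94.43 x 0.04 mm Fy -11.94 Fx 5.66 Fz -0.14
orange 62 186.54 [181.41474343 181.97456231 191.01400457]
insole end [177.31715289 179.51403257]
```

move_arm --claw '[0.015,0.015,0.015]' --offset '[[0,-0.0005,0],[0,-0.001,0],[0,-0.0015,0]]' --dr '[[0,0,0],[0,0,0],[0,0,0]]'

```text
time_s: 15.95
tcp_pos: [0.5687, -0.0621, 0.0447]
tcp_rot: [3.087, 0.566, 0.006]
wrist_force: [9.4, -11.5, 0.5]
gripper_width: 0.0237
finger_force: 30.0
```

```bash
python3 m.py
```

```text
t 15.95 post y -93.21 x 0.04 mm Fy -14.08 Fx 4.73 Fz 0.48
orange 63 187.61 [182.12069852 183.00542155 192.31534838]
insole end [178.33581696 181.4166863 ]
```

move_arm --claw '[0.015,0.015,0.015]' --offset '[[0,-0.0003,0],[0,-0.0005,0],[0,-0.0005,0]]' --dr '[[0,0,0],[0,0,0],[0,0,0]]'

```text
time_s: 16.25
tcp_pos: [0.5686, -0.0617, 0.0447]
tcp_rot: [3.087, 0.566, 0.006]
wrist_force: [9.5, -11.4, -1.5]
gripper_width: 0.0238
finger_force: 30.0
```

```bash
python3 m.py
```

```text
t 16.25 post y -92.79 x 0.03 mm Fy -14.01 Fx 4.83 Fz -1.54
orange 63 187.95 [182.69236363 183.32914525 192.73875712]
insole end [178.51023564 181.4166863 ]
```

move_arm --claw '[0.05,0.05,0.05,0.05,0.05,0.05,0.05,0.05,0.05,0.05,0.05,0.05,0.05]' --offset '[[0,0,0],[0,0,0],[0,0,0],[0,0,0],[0,0,0],[0,0,-0.02],[0,0,-0.05],[0,0,-0.09],[0,0,-0.13],[0,0,-0.16],[0,0,-0.16],[0,0,-0.16],[0,0,-0.16]]' --dr '[[0,0,0],[0,0,0],[0,0,0],[0,0,0],[0,0,0],[0,0,0],[0,0,0],[0,0,0],[0,0,0],[0,0,0],[0,0,0],[0,0,0],[0,0,0]]'

```text
time_s: 17.38
tcp_pos: [0.5666, -0.0602, 0.2028]
tcp_rot: [-3.089, -0.567, 0.002]
wrist_force: [0.5, -0.3, -0.3]
gripper_width: 0.0502
finger_force: 0.0
```

```bash
python3 m.py; python3 - <<'E'
from h import *
p=cams.read_camera("scene");save(p,"s4.png",(150,120,450,345),2.6)
p=cams.read_camera("wrist")
for m in nets.masks_of(p,"jaw_grip")[:1]:
    q=np.argwhere(m["pixels"])[:,::-1];P=w(p,q);P=P[(P[:,2]>.071)&(P[:,2]<.079)]
    print(m["score"],((P[:,:2]-O)@U*1e3).mean())
E
```

```text
t 17.3833 post y -90.62 x -1.25 mm Fy -0.48 Fx 0.35 Fz -0.32
orange 65 187.97 [182.69236363 183.1759043  192.88585285]
insole end [179.20775466 181.4166863 ]
0.86 -93.53665352643448
```

View pics/s4.png

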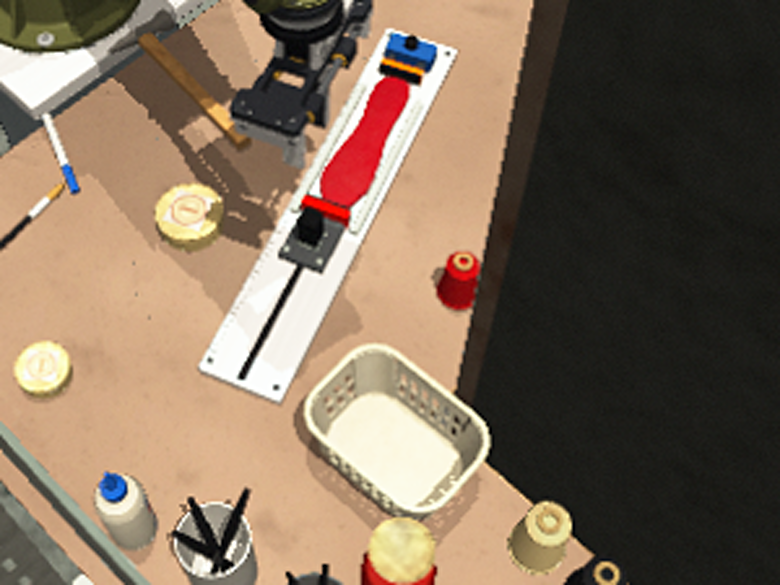

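The scene view shows the insole held between the jaw (325,208) and the heel stop (402,70). The stop has not sprung back since release. The tin stands at (43,368), and the bottle (120,505) and cone (460,280) are untouched. Handing in.

```bash
python3 -c "
from h import *
print(env.job_done())"
```

```text
the job is handed in; nothing more can be done
None
```

The job is handed in: the tin stands upright on the bench to the right of the holder, and the insole is held with the heel stop pushed back about 3 mm (2.5 mm by camera, 2.5 to 3 mm by force); the jaw is released and the bottle and thread cone were not touched.

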